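Test the bench's stop button

TASK

Test the stop button of this electronics bench: push the three-lobed mushroom button in until it latches and let go, so that it stays in by itself. Then release it by pushing one of its lobes round clockwise (seen from above) with a fingertip until the button pops back out and, let go, turns back, and last press the flat round start button on the other box fully in and let it come back. Grip nothing: use fingertips only, and leave the meter, the screwdriver and the solder spool where they are.

Things in the scene. Friction and masses are not known exactly. Their poses are not given: they have to be found in the camera images.
- stop_box: stop station: plain metal box 100 x 100 mm, 65 mm high, fixed to the bench. Origin: centre of its underside; z up. A grey collar of 54 mm diameter and 4 mm height lies on its top round the button, and a cable gland of 18 mm diameter sticks out 22 mm from its +x side, 30 mm up
- stop_press (a joint): how far the mushroom button is pushed in, m: 0 = out, 0.009 = hard stop. A spring pushes it out (about 4 N at the start of the travel, growing to about 8.5 N); with the latch it takes about 8 N to push it in, 9 N to hold it on the hard stop. It latches once pushed past about 0.0065 (push to 0.008 or more to be sure), and when let go it then stays in at about 0.006 to 0.0065
- stop_turn (a joint): clockwise turn of the mushroom head seen from above, rad: 0 = rest, 0.95 = stop; it cannot turn the other way from rest. A spring turns it back to 0 (0.025 to 0.1 N m, about 1 to 3.5 N at a lobe). The latch lets go at about 0.5 and the button then springs out; turn to 0.8 or more to be sure, without pushing down on the head
- stop_top (a point): centre of the top of the black mushroom head, on its axis; moves and turns with it, z up, x towards lobe 0. With the button out it is 101 mm above the bench (36 mm above the box's top), pushed in up to 9 mm lower. The head is a round hub of 48 mm diameter with three lobes at 120 degrees, its top domed, flat over the middle 22 mm. The gaps between the lobes are open and about 40 mm wide at the lobes' ends
- lobe0 (a point): top of lobe 0, at the centre of its round end, 31 mm from the head's axis, 7 mm below the level of stop_top. A lobe is a radial bar 14 mm wide and 14 mm thick (this point lies on its upper face) ending in a half round, its tip 38 mm from the axis; with the button out its underside is 15 mm above the box's top, latched in about 8.5 mm
- lobe1 (a point): the same on lobe 1, 120 degrees anticlockwise from lobe 0 (seen from above)
- lobe2 (a point): the same on lobe 2, 240 degrees anticlockwise from lobe 0
- start_box: start station: plain metal box 80 x 80 mm, 65 mm high, fixed to the bench. Origin: centre of its underside; z up. A grey collar of 46 mm diameter and 12 mm height on its top surrounds the start button; a cable gland of 18 mm diameter sticks out 22 mm from its +x side
- start (a joint): how far the start button is pushed in, m: 0 = out, 0.006 = fully in. Spring return, about 1.5 N at first to 5 N fully in
- start_top (a point): centre of the flat top of the start button, a black disc of 30 mm diameter; with the button out it is 87 mm above the bench, 10 mm above its collar
- meter: hand multimeter lying face up, loose, 90 x 190 x 51 mm, yellow; origin at the centre of its underside, long side along its y. To be left alone
- driver: screwdriver lying on the bench, loose, about 170 mm long and 26 mm thick; origin at the middle of its length, on the bench, x along its shaft. To be left alone
- spool: metal solder spool standing on end, loose, 56 mm diameter, 46 mm high; origin at the centre of its underside. To be left alone
There are look-alikes about, which are no part of the job. What is shaped like the stop_box but brown, green or pink is not meant.

How it is judged:
On the way, in this order (a step that is already met when the one before it is completed fails the run):
1. the mushroom button is latched in: it stays in (more than 5 mm) with nothing of the robot touching the stop station (value of joint stop_press above 0.005 m and contact force between each of the fingers, the arm and stop_box below 0.2 N), for 0.2 s.
2. the mushroom button has been released by turning and is out again (within 1.5 mm) (value of joint stop_press below 0.0015 m), for 0.2 s.
3. the start button is pressed in (more than 4.5 mm of its 6 mm) with the mushroom button out (value of joint start above 0.0045 m and value of joint stop_press below 0.0015 m), for 0.05 s.
At the end, for the whole second after the job is handed in: The mushroom button is out (within 1.5 mm) and turned back (within 0.1 rad), the start button is out (within 1.5 mm), and the meter, the screwdriver and the spool lie still within 30 mm of where they were (value of joint each of stop_press, start below 0.0015 m and value of joint stop_turn below 0.1 rad and not (distance of meter from where it was at the start of the episode above 0.03 m) and not (distance of driver from where it was at the start of the episode above 0.03 m) and not (distance of spool from where it was at the start of the episode above 0.03 m) and linear speed of each of meter, driver, spool below 0.02 m/s); the robot touches nothing.
It fails at once if the mushroom head is gripped: the point between the finger pads comes below 4 mm over the head's top, within 15 mm of its axis or 8 mm of the centre of a lobe's end (z of the grasp point in the frame of stop_top below 0.004 m and (horizontal distance between the grasp point and stop_top below 0.015 m or horizontal distance between the grasp point and lobe0 below 0.008 m or horizontal distance between the grasp point and lobe1 below 0.008 m or horizontal distance between the grasp point and lobe2 below 0.008 m)).
It fails at once if the start button is gripped: the point between the finger pads comes below the button's top, within 12 mm of its axis (z of the grasp point in the frame of start_top below 0 m and horizontal distance between the grasp point and start_top below 0.012 m).
It fails at once if a bystander (meter, screwdriver, spool) is moved more than 30 mm or lifted (distance of any of meter, driver, spool from where it was at the start of the episode above 0.03 m or height (world z) of any of meter, driver, spool above 0.03 m).
It also fails if it takes over 53 s, if anything falls off the work surface, if the arm or the gripper's body presses on something with over 40 N, if the wrist force passes 120 N, or if a joint passes its speed limit or range.

ROBOT

A 6-joint arm with a two-finger parallel gripper is mounted at the origin on the work surface. World frame = base frame: x ahead of the robot, y to its left, z up, the work surface at z = 0. Lengths are in m, angles in rad, forces in N, time in s.
With the tool pointing down it reaches from about 0.35 to 0.725 m from the base axis. Payload 4.3 kg.
Tool frame: the origin (TCP) lies between the finger pads; the fingertips stand arm.tip_extent ahead of it and the grasp point (between the pads) lies 6 mm ahead of it (arm.tip_extent is the distance from the TCP to the fingertips, in m); z points along the fingers, y is the line along which they close (so a half turn about z gives the same grasp; the last joint's range is limited). The gripper opens to 85 mm and grips with 20 to 120 N. Pads are 22 mm wide; open, the fingers measure 114 mm over their backs; the gripper's body (76 mm by 85 mm) begins 54 mm behind the grasp point. The pads swing forward as they close: fully open they stand 13 mm farther back than shut.
Start: joints at [-1.228, 0.377, 0.081, 1.274, 0, 1.46], TCP at [0.252, -0.517, 0.256] pointing down, gripper open.
Joint ranges: [-2.72, 2.72], [-0.84, 1.66], [-1.02, 1.22], [-1.77, 2.12], [-1.37, 1.28], [-3.14, 3.14]. Speed limits (rad/s): [2.57, 2.57, 3.14, 3.14, 3.14, 3.14].

INTERFACE

Orientations are given as [roll, pitch, yaw] about the fixed x, y, z axes, in that order (R = Rz(yaw) Ry(pitch) Rx(roll)).
In Python, from plant import arm gives the robot as it stands.
- The arm moves only by the shell command python3 -m jog 'ROWS' [FORCE]. ROWS is JSON, one flat list of numbers, 5 for each row, row after row: the finger opening in m, from 0 to 0.0854, then the shift along the tool's x, y, z in m, then the turn about the tool's z in rad. In form: [gripper, dx, dy, dz, turn, gripper, dx, dy, dz, turn, ...]. A call has 1 to 5 rows; each row shifts and turns the commanded pose from where the row before left it, along the tool's axes as they then stand; what a row does not reach is not made up. A row lasts 1/8 s, in which the tool goes at most 62.5 mm and 10.7 degrees, less where a joint would pass 70% of its speed; a pose out of reach is approached as far as the arm can. A call is refused whole if a number of a shift passes 0.0625 or a number of a turn 0.188, either way. A call with a gripper value outside its range is refused whole. The fingers move at their own pace and stop on an object; FORCE is the grip in N (left out, the last holds). Time passes only in rows, so rows that do not move let the fingers close. It gives the time, the measured TCP pose, the force, the opening and the grip force at its end, in the units of the state.
- arm.get_obs(): the state, without advancing time (a new reading comes with each control period).
- arm.read_camera(name): name is "scene" or "top" or "wrist"; returns a dict with "frame" (420x560x3 uint8, red, green, blue), "intrinsics" (3x3 intrinsics, pixels), "cam_to_world" (4x4, takes a point from camera to world coordinates). Camera axes: x right, y up, looking along -z (the intrinsics and any distortion apply to the point x, -y, -z); pixel columns grow to the right and rows downward; lengths in m; the calibration is good to about 2 mm. A picture is of the moment at which its call begins. There is no depth.
- arm.sign_off(): hands the job in; it is judged then, once.
The state is a dict: "t": time; "q": joint angles; "qd": joint speeds; "tau": joint torques, N m; "tcp_pos": TCP position; "tcp_rot": TCP orientation; "contact_force": force on the tool from outside, world axes, zero at the start; "moment": the same for the moment, N m; "opening": finger opening in m; "grip_force": force on a finger pad.
Only numpy, scipy, OpenCV 4.12 (cv2) and the standard library are available. Lean on these libraries where they do the work, as an engineer would, in place of code of your own. Each camera call takes 0.05 s, during which the arm holds its last target. There are 200 camera calls.

## Working session

There is one attempt and no reset: what is moved stays moved. The work goes in short steps, Python scripts to look and compute and a shell command to move; the robot and the scene stay as the last step left them, time stands still between calls to the robot, and variables do not carry over. Pictures are saved under pics/ and viewed, at most 10 in all, crops included, and the job is handed in when it is done.

```bash
mkdir -p pics; ls
cat > h.py <<'E'
import numpy as np, cv2
from plant import arm
def snap(name,fn):
    c=arm.read_camera(name); cv2.imwrite(f'pics/{fn}.png',c['frame'][:,:,::-1]); np.savez(f'pics/{fn}.npz',K=c['intrinsics'],T=c['cam_to_world']); return c
def ray(fn,u,v):
    d=np.load(f'pics/{fn}.npz'); K,T=d['K'],d['T']; p=np.linalg.inv(K)@[u,v,1]; p=np.array([p[0],-p[1],-p[2]]); return T[:3,3],T[:3,:3]@p
def onz(fn,u,v,z):
    o,d=ray(fn,u,v); return o+d*(z-o[2])/d[2]
def tri(a,b):
    A=np.zeros((3,3));B=np.zeros(3)
    rs=[ray(*a),ray(*b)]
    for o,d in rs:
        d=d/np.linalg.norm(d);P=np.eye(3)-np.outer(d,d);A+=P;B+=P@o
    return np.linalg.solve(A,B)
def proj(fn,p):
    d=np.load(f'pics/{fn}.npz'); K,T=d['K'],d['T']; q=T[:3,:3].T@(np.array(p)-T[:3,3]); q=K@[q[0],-q[1],-q[2]]; return q[:2]/q[2]
def crop(fn,u0,v0,u1,v1,s,out):
    cv2.imwrite(f'pics/{out}.png',cv2.resize(cv2.imread(f'pics/{fn}.png')[v0:v1,u0:u1],None,fx=s,fy=s,interpolation=cv2.INTER_CUBIC))
E
python3 - <<'E'
from h import *
for n in('scene','top','wrist'):
    c=snap(n,n+'0'); print(n,c['cam_to_world'].round(3).tolist())
o=arm.get_obs(); print(o,arm.tip_extent)
a=cv2.imread('pics/scene0.png');b=cv2.imread('pics/top0.png');w=cv2.imread('pics/wrist0.png')
E
```

```text
pics
scene [[0.465, -0.746, 0.476, 0.908], [0.885, 0.388, -0.258, -0.168], [0.007, 0.541, 0.841, 0.823], [0.0, 0.0, 0.0, 1.0]]
top [[-0.007, 0.995, -0.101, 0.407], [-1.0, -0.01, -0.028, 0.052], [-0.029, 0.101, 0.995, 1.071], [0.0, 0.0, 0.0, 1.0]]
wrist [[0.438, 0.851, 0.29, 0.325], [-0.899, 0.414, 0.14, -0.481], [-0.001, -0.322, 0.947, 0.374], [0.0, 0.0, 0.0, 1.0]]
{'t': 0.15, 'q': array([-1.22831205e+00,  3.77901374e-01,  7.99502696e-02,  1.27442037e+00,
       -2.77611959e-05,  1.46051966e+00]), 'qd': array([-0.00041939, -0.0022603 ,  0.00416222, -0.00116816,  0.00143256,
       -0.00103313]), 'tau': array([ 1.59197629e-03, -4.64036965e+01,  2.70170224e+01,  1.39192381e-02,
       -2.02971762e-05, -1.08516289e-05]), 'tcp_pos': array([ 0.25138721, -0.51661962,  0.25557878]), 'tcp_rot': array([-3.14002402e+00, -1.45757205e-04,  4.52760856e-01]), 'contact_force': array([ 0.42548277, -0.08584349,  0.61432761]), 'moment': array([-0.00360311, -0.02034015,  0.00469597]), 'grip_force': 0.0, 'opening': 0.08536827622031433} 0.025
```

View pics/top0.png

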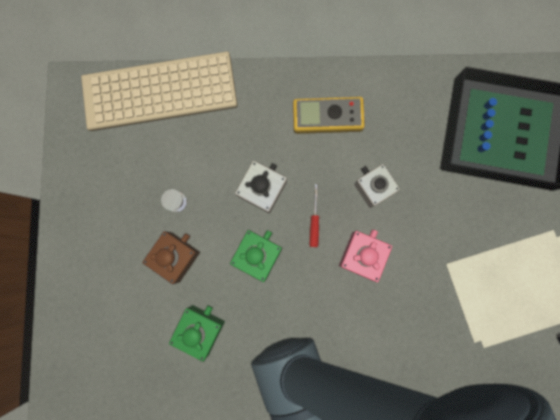

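View pics/scene0.png

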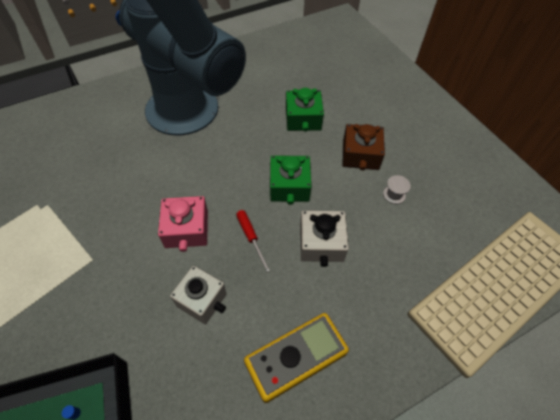

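The top view shows one white box with a black three-lobed head at (261,186), or (325,228) in the scene view. The look-alikes are brown (170,257), green (256,255), green (196,332) and pink (367,256). The white one fits, because the other colours are excluded. The start box is at (378,185), or (197,290) in the scene view. I'll confirm both in one enlarged crop.

Run:
```python
from h import *
a=cv2.imread('pics/top0.png');b=cv2.imread('pics/scene0.png')
f=lambda i,u,v,w,h,s:cv2.resize(i[v:v+h,u:u+w],None,fx=s,fy=s,interpolation=cv2.INTER_CUBIC)
l=np.vstack([f(a,230,155,65,50,6),f(a,345,155,65,50,6)])
r=np.vstack([f(b,293,198,65,50,6),f(b,167,263,65,50,6)])
cv2.imwrite('pics/c1.png',np.hstack([l,r]))
```

```text
(no output)
```

View pics/c1.png

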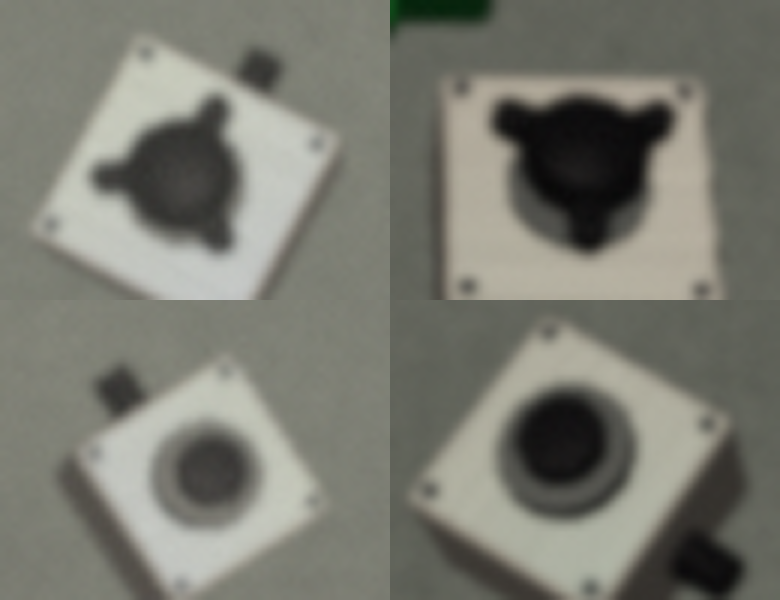

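The crop confirms the white box with the black three-lobed head, hub at top (261.3,185). Its lobe tips are near crop (217,100), (95,178) and (225,248). The start disc is at top (380.3,183.3).

Run:
```python
from h import *
T=lambda x,y,o:('top0',x/6+o[0]-.4,y/6+o[1]-.4)
S=lambda x,y,o:('scene0',(x)/6+o[0]-.4,y/6+o[1]-.4)
to=(230,155);so=(293,198)
p=tri(T(186,180,to),S(195,150,so)); print('stop',p, onz(*T(186,180,to),.095))
for t,s in(((217,103),(282,113)) ,((103,178),(105,113)),((224,242),(198,240))):
    print(onz(*T(*t,to),.094)[:2])
    for s in((115,117),(268,119),(198,238)): print('   s',onz(*S(*s,so),.094)[:2])
print('start',tri(T(212,170,(345,155)),S(170,140,(167,263))),onz(*T(212,170,(345,155)),.087))
for n,u,v in(('spool',173,200),('drv end',315,245),('drv tip',316,185),('meter',329,114)): print(n,onz('top0',u,v,.02))
```

```text
stop [0.57150938 0.13099217 0.08922737] [0.56954842 0.12872185 0.095     ]
[0.60203045 0.1158076 ]
   s [0.54930533 0.11254927]
   s [0.57555906 0.16119997]
   s [0.60560399 0.11310377]
[0.57095201 0.1633897 ]
   s [0.54930533 0.11254927]
   s [0.57555906 0.16119997]
   s [0.60560399 0.11310377]
[0.54355289 0.11307134]
   s [0.54930533 0.11254927]
   s [0.57555906 0.16119997]
   s [0.60560399 0.11310377]
start [ 0.57312463 -0.16970755  0.07916527] [ 0.57167818 -0.16837749  0.087     ]
spool [0.54285583 0.37066351 0.02      ]
drv end [ 0.41966364 -0.0084757   0.02      ]
drv tip [ 0.57927147 -0.01358998  0.02      ]
meter [ 0.77402027 -0.0518845   0.02      ]
```

```bash
for i in 1 2 3; do python3 -m jog '[0,0.038,-0.0295,0,0, 0,0.038,-0.0295,0,0, 0,0.038,-0.0295,0,0, 0,0.038,-0.0295,0,0, 0,0.038,-0.0295,0,0]' 40; done
```

```text
t: 0.78
tcp_pos: [0.3582, -0.2997, 0.2561]
tcp_rot: [-3.141, -0.0, 0.452]
contact_force: [0.8, -0.3, -0.9]
opening: 0.0001
grip_force: 0.0
t: 1.4
tcp_pos: [0.4646, -0.084, 0.2561]
tcp_rot: [3.142, 0.0, 0.453]
contact_force: [-0.0, -1.0, -0.8]
opening: 0.0004
grip_force: 0.0
t: 2.02
tcp_pos: [0.5709, 0.1317, 0.2559]
tcp_rot: [3.141, 0.001, 0.453]
contact_force: [0.4, -0.2, -0.7]
opening: 0.0003
grip_force: 0.0
```

```bash
python3 -m jog '[0,0,0,0,-0.186, 0,0,0,0,-0.186, 0,0,0,0,-0.186, 0,0,0,0,-0.186, 0,0,0,0,-0.186]'; python3 -m jog '[0,0,0,0,-0.186,0,0,0,0,0,0,0,0,0,0]'
python3 - <<'E'
from h import *
snap('wrist','w1'); o=arm.get_obs(); print(o['t'],o['tcp_pos'],o['tcp_rot'],o['q'],arm.tip_extent)
crop('w1',0,0,560,420,1.4,'w1b')
E
```

```text
t: 2.65
tcp_pos: [0.5703, 0.1302, 0.2558]
tcp_rot: [-3.141, 0.0, 1.389]
contact_force: [-0.1, 0.6, 0.9]
opening: -0.0
grip_force: 0.0
t: 3.02
tcp_pos: [0.5704, 0.1302, 0.2561]
tcp_rot: [-3.141, 0.0, 1.566]
contact_force: [-0.4, -0.1, 0.5]
opening: 0.0003
grip_force: 0.0
3.075 [0.5704412  0.13016693 0.25612704] [-3.14127246e+00  1.19869473e-04  1.56672932e+00] [ 1.15986785e-01  3.98819282e-01  1.12436801e-01  1.28474609e+00
 -8.06583387e-05  1.69085015e+00] 0.025
```

View pics/w1b.png

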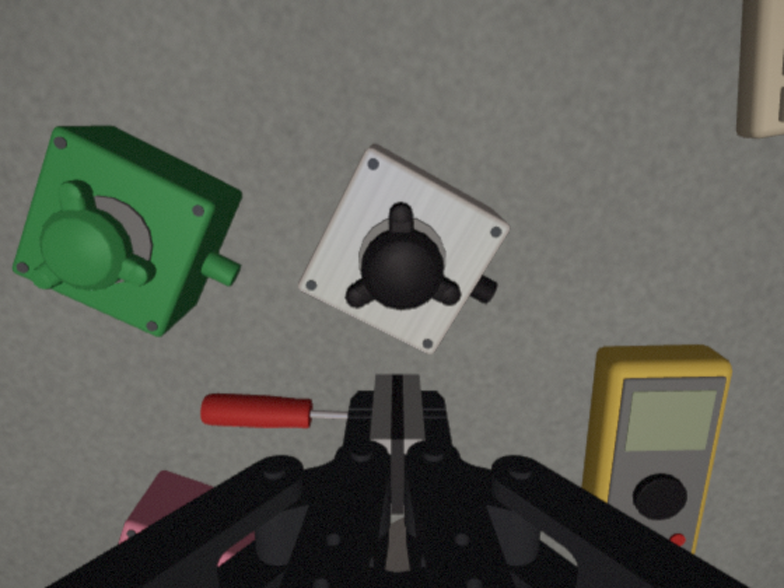

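The wrist image shows the head centred at (402,268), lobe ends at (401,212), (357,294) and (450,292), and screws at (373,164), (496,231), (311,285) and (428,343). The closed tips end at about (375..420, 375).

Run:
```python
from h import *
W=lambda x,y:('w1',x/1.4-.2,y/1.4-.2)
s=[onz(*W(*p),.065)[:2] for p in((373,164),(496,231),(428,343),(311,285))]
c=np.mean(s,0); print('box centre',c, 'screw dists',[np.linalg.norm(x-c) for x in s])
print('hub at .094',onz(*W(402,267),.094), 'tri',tri(W(402,267),('top0',261.3-.4-.3,185-.4)))
for p in((401,212),(357,294),(450,292)):
    q=onz(*W(*p),.094)[:2]; d=q-c; print(q,np.linalg.norm(d),np.degrees(np.arctan2(d[1],d[0])))
for p in((375,375),(420,375)): print('tip',onz(*W(*p),.231))
```

```text
box centre [0.57197645 0.13184315] screw dists [np.float64(0.05937140296878594), np.float64(0.05967419358190298), np.float64(0.05951410729394663), np.float64(0.05977491649999182)]
hub at .094 [0.57178337 0.13451827 0.094     ] tri [0.57209024 0.13010881 0.07853222]
[0.57128161 0.1655626 ] 0.03372661334819938 91.18049274526543
[0.54592664 0.11855466] 0.029243405183104677 -152.9730257350686
[0.59927485 0.11955554] 0.029936398147484604 -24.23356084911647
tip [0.56240628 0.13807086 0.231     ]
tip [0.57634997 0.13802059 0.231     ]
```

```bash
python3 -m jog '[0,0.002,0.0015,0.04,0, 0,0,0,0.04,0, 0,0,0,0.04,0, 0,0,0,0.006,0, 0,0,0,0,0]'; python3 -m jog '[0,0,0,0.003,0, 0,0,0,0.003,0, 0,0,0,0.003,0, 0,0,0,0.002,0, 0,0,0,0,0]'
```

```text
t: 3.7
tcp_pos: [0.5723, 0.1322, 0.1309]
tcp_rot: [3.141, 0.0, 1.568]
contact_force: [-0.2, 0.3, -0.1]
opening: -0.0
grip_force: 0.0
t: 4.32
tcp_pos: [0.5734, 0.1323, 0.1211]
tcp_rot: [3.138, -0.0, 1.569]
contact_force: [-0.6, -1.0, 5.6]
opening: 0.0003
grip_force: 2.9
```

```bash
python3 -m jog '[0,0,0,0.002,0, 0,0,0,0.002,0, 0,0,0,0.0015,0, 0,0,0,0,0, 0,0,0,0,0]'
```

```text
t: 4.95
tcp_pos: [0.5735, 0.1324, 0.1169]
tcp_rot: [3.137, -0.0, 1.569]
contact_force: [-3.5, -0.8, 13.3]
opening: -0.0001
grip_force: 6.8
```

```bash
python3 -m jog '[0,0,0,-0.01,0, 0,0,0,-0.02,0, 0,0.0385,-0.0275,0,0, 0,0,0,0,0, 0,0,0,0,0]'
python3 - <<'E'
from h import *
snap('wrist','w2'); o=arm.get_obs(); print(o['tcp_pos'])
crop('w2',180,120,460,330,2.8,'w2b')
E
```

```text
t: 5.58
tcp_pos: [0.5447, 0.1707, 0.1439]
tcp_rot: [3.141, 0.0, 1.569]
contact_force: [0.2, -0.4, 0.7]
opening: -0.0002
grip_force: 0.0
[0.5449755  0.17038636 0.14382675]
```

View pics/w2b.png

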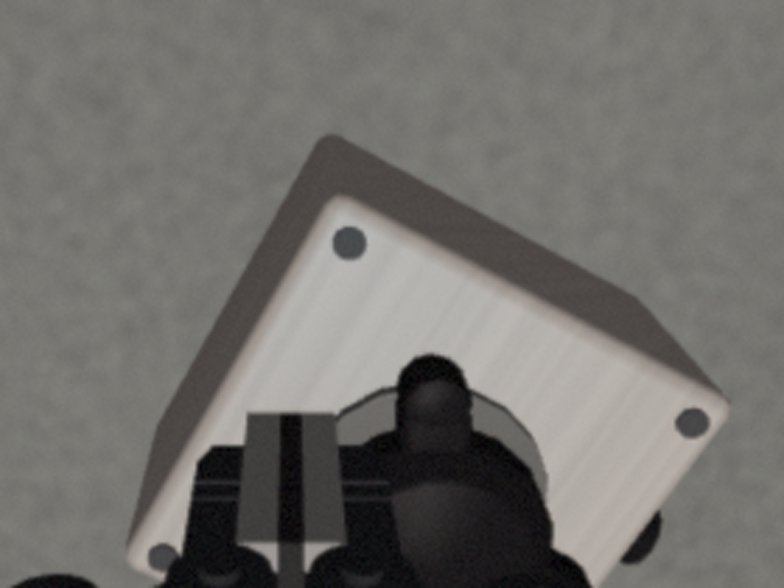

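Run:
```python
from h import *
W=lambda x,y:('w2',x/2.8+180-.3,y/2.8+120-.3)
for z in(.0877,.094): print(z,onz(*W(433,390),z), 'width',onz(*W(397,395),z)[0],onz(*W(470,395),z)[0])
print([onz(*W(*p),.065)[:2] for p in((349,243),(692,422))],'expect',[.5,.5])
c=np.array([.572,.1325,0]);
# body-frame shift per row for turn .15 about head centre, tool at rel pos (tool frame x=+y world,y=+x world)
rel=np.array([.038,-.022])  # tool x,y rel. to centre, clockwise turn positive in tool frame
for th in(.15,):
    R=np.array([[np.cos(th),-np.sin(th)],[np.sin(th),np.cos(th)]]); print('shift in old tool axes',R@rel-rel)
```

```text
0.0877 [0.57020344 0.16735135 0.0877    ] width 0.5635033748893019 0.577180018039795
0.094 [0.56924875 0.17045569 0.094     ] width 0.5627909482793946 0.5759730626201396
[array([0.55533156, 0.18887855]), array([0.62932271, 0.14854723])] expect [0.5, 0.5]
shift in old tool axes [0.00286094 0.00592569]
```

```bash
python3 -m jog '[0,0,0,0.02,0, 0,0,0,0.02,0, 0,0,0,0,0]'; python3 -m jog '[0,0,0.003,0,0, 0,0,0.002,0,0, 0,0,0,0,0]'
```

```text
t: 6.0
tcp_pos: [0.5436, 0.1697, 0.1021]
tcp_rot: [-3.138, 0.001, 1.568]
contact_force: [0.0, 0.2, -0.3]
opening: -0.0001
grip_force: 0.0
t: 6.38
tcp_pos: [0.5505, 0.1708, 0.1045]
tcp_rot: [3.14, -0.0, 1.569]
contact_force: [0.5, -0.7, 0.1]
opening: -0.0001
grip_force: 0.0
```

```bash
python3 -m jog '[0,0,0.003,0,0, 0,0,0.001,0,0, 0,0,0,0,0]'; python3 -m jog '[0,0,0.002,0,0, 0,0,0.001,0,0, 0,0,0,0,0]'
```

```text
t: 6.75
tcp_pos: [0.5535, 0.1708, 0.1038]
tcp_rot: [-3.141, 0.0, 1.569]
contact_force: [-0.8, 0.1, 1.3]
opening: -0.0003
grip_force: 0.3
t: 7.12
tcp_pos: [0.5563, 0.171, 0.1037]
tcp_rot: [-3.141, -0.001, 1.569]
contact_force: [-2.7, 1.7, 2.0]
opening: -0.0002
grip_force: 1.8
```

```bash
python3 -m jog '[0,0.0021,0.006,0,0.15, 0,0.0021,0.006,0,0.15, 0,0.0021,0.006,0,0.15, 0,0,0,0,0]'
```

```text
t: 7.62
tcp_pos: [0.5761, 0.1749, 0.104]
tcp_rot: [3.141, -0.002, 1.121]
contact_force: [-1.0, 4.3, 0.6]
opening: 0.0003
grip_force: 1.6
```

```bash
python3 -m jog '[0,0.0021,0.006,0,0.15, 0,0.0021,0.006,0,0.15, 0,0.0021,0.006,0,0.15, 0,0,0,0,0]'
python3 - <<'E'
from h import *
snap('wrist','w3'); o=arm.get_obs(); print(o['tcp_pos'],o['contact_force'])
crop('w3',140,100,460,340,2.4,'w3b')
E
```

```text
t: 8.12
tcp_pos: [0.5927, 0.171, 0.1036]
tcp_rot: [-3.137, -0.001, 0.672]
contact_force: [-2.6, 7.8, 2.2]
opening: -0.0003
grip_force: 3.9
[0.59269856 0.17100394 0.10371043] [-3.6554192   6.7036454   2.24344546]
```

View pics/w3b.png

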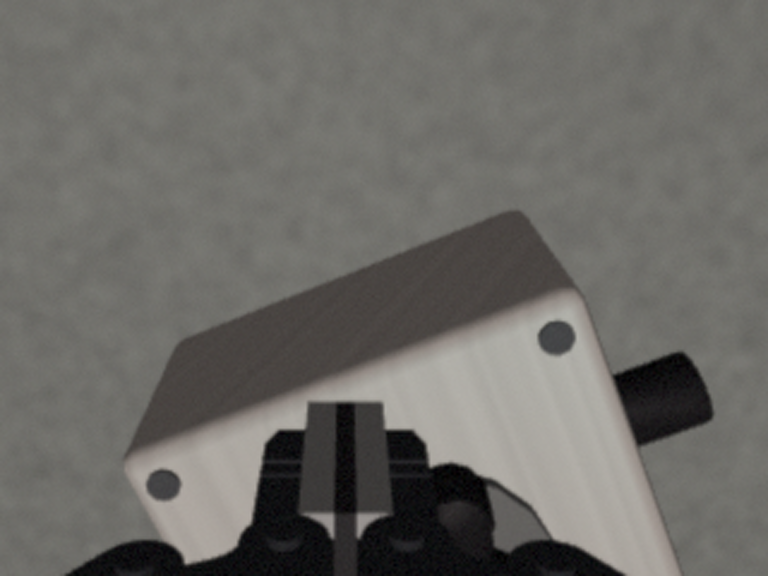

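The lobe end is at about (460,492) in the crop, close against the finger, and the head has turned well round.

Run:
```python
from h import *
W=lambda x,y:('w3',x/2.4+140-.3,y/2.4+100-.3)
for z in(.0877,.094):
  p=onz(*W(460,496),z)[:2]; d=p-[.572,.1325]; print(z,p,np.linalg.norm(d),np.degrees(np.arctan2(d[1],d[0])))
```

```text
0.0877 [0.60004453 0.15164963] 0.033958855244138136 34.326419807704355
0.094 [0.60269701 0.15494451] 0.03802712895075535 36.17288571841507
```

```bash
python3 -m jog '[0,0,-0.0015,0,0, 0,0,-0.0015,0,0, 0,0,0,0,0]'; python3 -m jog '[0,0,0,-0.006,0, 0,0,0,-0.02,0, 0,0,-0.02,-0.03,0, 0,-0.03,0,-0.04,0, 0,0,0,0,0]'
python3 - <<'E'
from h import *
snap('wrist','w4'); snap('top','t4'); snap('scene','s4'); o=arm.get_obs(); print(o['t'],o['tcp_pos'])
a=cv2.resize(cv2.imread('pics/w4.png')[100:340,140:460],None,fx=1.6,fy=1.6)
f=cv2.resize(cv2.imread('pics/s4.png')[198:248,293:358],(288,222),interpolation=cv2.INTER_CUBIC)
g=cv2.resize(cv2.imread('pics/scene0.png')[198:248,293:358],(288,222),interpolation=cv2.INTER_CUBIC)
r=np.vstack([f,g]); r=cv2.resize(r,(288,a.shape[0])); cv2.imwrite('pics/c4.png',np.hstack([a,r]))
E
```

```text
t: 8.55
tcp_pos: [0.5917, 0.1719, 0.1038]
tcp_rot: [-3.142, -0.001, 0.67]
contact_force: [-0.9, 3.6, 0.3]
opening: 0.0001
grip_force: 1.8
t: 9.18
tcp_pos: [0.5573, 0.1674, 0.2039]
tcp_rot: [3.136, -0.005, 0.668]
contact_force: [2.4, -0.5, 0.1]
opening: -0.0
grip_force: 0.0
9.325 [0.55603923 0.16803288 0.19936112]
```

View pics/c4.png

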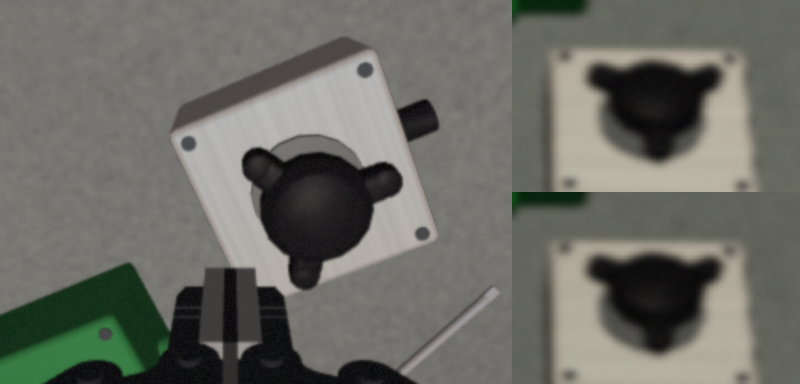

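The two scene crops match the start: the head is out and turned back to rest. Next is the start button, 7 rows of (-0.028, 0.0392).

```bash
python3 -m jog '[0,-0.028,0.0392,0,0, 0,-0.028,0.0392,0,0, 0,-0.028,0.0392,0,0, 0,-0.028,0.0392,0,0, 0,-0.028,0.0392,0,0]'; python3 -m jog '[0,-0.028,0.0392,0,0, 0,-0.028,0.0392,0,0, 0,0,0,0,0, 0,0,0,0,0]';python3 - <<'E'
from h import *
snap('wrist','w5'); o=arm.get_obs(); print(o['tcp_pos'])
crop('w5',140,60,460,300,2.4,'w5b')
E
```

```text
t: 9.95
tcp_pos: [0.567, -0.0737, 0.198]
tcp_rot: [-3.14, 0.002, 0.669]
contact_force: [0.1, -0.0, -0.6]
opening: 0.0003
grip_force: 0.0
t: 10.45
tcp_pos: [0.5716, -0.168, 0.1983]
tcp_rot: [-3.139, 0.001, 0.668]
contact_force: [0.8, -0.5, -0.2]
opening: -0.0002
grip_force: 0.0
[ 0.57166766 -0.16732252  0.19869414]
```

View pics/w5b.png

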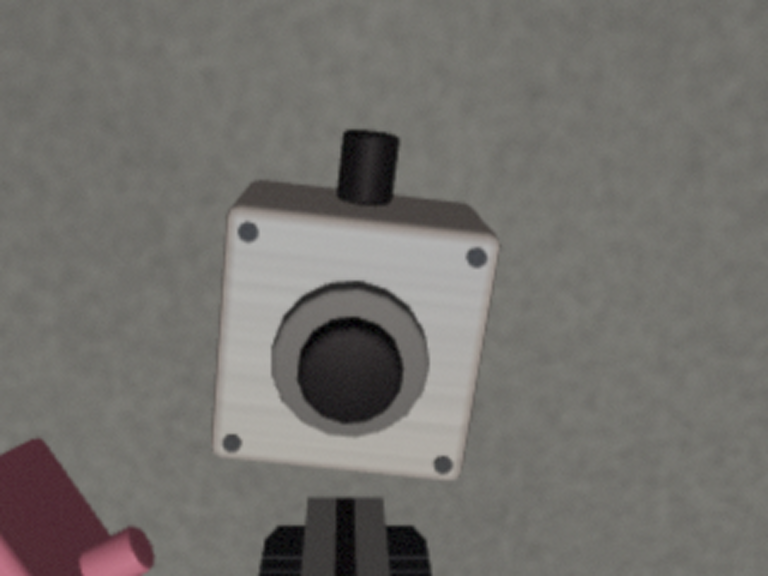

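The disc centre is at crop (350,370), with screws at (248,232), (477,258), (443,465) and (232,443).

```bash
python3 - <<'E'
from h import *
W=lambda x,y:('w5',x/2.4+140-.3,y/2.4+60-.3)
print(onz(*W(350,370),.087), np.mean([onz(*W(*p),.065) for p in((248,232),(477,258),(443,465),(232,443))],0))
E
python3 -m jog '[0,0,0,0.04,0, 0,0,0,0.038,0, 0,0,0,0,0]'
```

```text
[ 0.57326587 -0.16756296  0.087     ] [ 0.57132085 -0.16920583  0.065     ]
t: 10.88
tcp_pos: [0.5692, -0.1656, 0.1186]
tcp_rot: [-3.135, 0.004, 0.671]
contact_force: [-0.1, 1.0, 0.6]
opening: 0.0002
grip_force: 0.0
```

```bash
python3 -m jog '[0,0,0,0.005,0, 0,0,0,0.004,0, 0,0,0,0.003,0, 0,0,0,0.002,0, 0,0,0,0,0]'; python3 -m jog '[0,0,0,0.0015,0, 0,0,0,0,0, 0,0,0,0,0]'
```

```text
t: 11.5
tcp_pos: [0.573, -0.1684, 0.1086]
tcp_rot: [3.14, -0.001, 0.669]
contact_force: [1.9, 0.2, 3.4]
opening: 0.0002
grip_force: 1.7
t: 11.88
tcp_pos: [0.573, -0.1684, 0.1069]
tcp_rot: [3.14, -0.001, 0.669]
contact_force: [2.1, 0.2, 4.2]
opening: -0.0001
grip_force: 2.2
```

```bash
python3 -m jog '[0,0,0,0.0015,0, 0,0,0,0.001,0, 0,0,0,0,0, 0,0,0,0,0]'
```

```text
t: 12.38
tcp_pos: [0.573, -0.1684, 0.1059]
tcp_rot: [3.139, -0.002, 0.669]
contact_force: [-0.6, 2.0, 14.3]
opening: 0.0
grip_force: 7.3
```

The button is on its hard stop: the force jumped to 14 N at 6.1 mm. I'll retreat and check the final state.

```bash
python3 -m jog '[0,0,0,-0.015,0, 0,0,0,-0.04,0, 0,0,0,-0.04,0, 0,0,0,0,0, 0,0,0,0,0]'
python3 - <<'E'
from h import *
s=snap('scene','s6')['frame'].astype(int); a=cv2.imread('pics/scene0.png')[:,:,::-1].astype(int)
for n,(u0,v0,u1,v1) in dict(stop=(298,205,352,255),start=(180,272,215,305),meter=(240,310,350,400),driver=(235,208,272,272),spool=(383,175,412,203)).items():
    d=abs(s-a)[v0:v1,u0:u1].max(2); print(n,d.mean().round(1),(d>40).sum())
E
```

```text
t: 13.0
tcp_pos: [0.5708, -0.1679, 0.1976]
tcp_rot: [-3.139, 0.002, 0.669]
contact_force: [-0.2, -0.1, 0.6]
opening: 0.0003
grip_force: 0.0
stop 15.7 0
start 16.8 0
meter 15.7 0
driver 15.7 0
spool 17.3 0
```

```bash
python3 -c "
from plant import arm
print(arm.sign_off())"
```

```text
the job is handed in; nothing more can be done
None
```

The job is handed in, with no verdict returned: I pressed the stop button to its hard stop to latch it, turned a lobe clockwise to its end until it popped out and turned back, and pressed the start button fully; the last picture shows both boxes and the meter, screwdriver and spool as at the start.

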